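# Dock the leather creasing iron and hold the control box's recessed reset

## Task

Take the thick-handled creasing iron out of the wooden tool stand, lower it tip-down, fully home, into the larger, steel-rimmed round well (the holster) in the top of the grey control box, and let go of it. Only then take the slim wooden-handled stylus with the thin round shank from the stand, reach its thin end down through the smaller hole in the box's top and push the white reset button inside fully down. Finish while still gripping the stylus and holding the button down, with the other things on the bench left where they are.

Things in the scene. Friction and masses are not known exactly. Their poses are not given: they have to be found in the camera images.
- stand: Fixed light-wood tool stand, 56 (x) by 264 (y) by 60 mm high, origin at the centre of its underside, z up. Four upright holes, 13.5 mm wide and 55 mm deep, in a row along its y axis at y = -97.5, -32.5, 32.5 and 97.5 mm. Four tools stand in it (creasing iron, stylus, beveller, punch; in any order), each hanging upright by its shoulder on the stand's top with its shank down the hole; lift a tool straight up by at least 50 mm to clear the hole.
- iron_grip (a point): Middle of the handle of the loose creasing iron, axis z up along the tool towards its top end. Round black handle 66 mm long, 24 mm in diameter; the top end is 33 mm above this point. A steel shoulder 28 mm in diameter has its flat underside 39 mm below this point (the shoulder is 6 mm high). Below it a steel shank 12 mm in diameter and 50 mm long with a tapered end (tip 89 mm below this point). 90 g or so. The tallest and thickest tool of the stand.
- iron: The same creasing iron; origin at its tip (the lower end of the shank), z along the tool to its top, 122 mm in all.
- stylus_grip (a point): Middle of the handle of the loose stylus, axis z up along the tool towards its top end. Round plain wooden handle 60 mm long, 16 mm in diameter, top end 30 mm above this point. A brass ferrule 24 mm in diameter and 6 mm high has its flat underside 36 mm below this point (the handle starts 30 mm below). Below it a straight steel shank 7 mm in diameter and 50 mm long; the blunt tip is 86 mm below this point. 50 g or so.
- stylus: The same stylus; origin at its tip, z along the tool to its top, 116 mm in all.
- station: Fixed grey control box of the heated creaser, 160 (x) by 210 (y) by 90 mm high, origin at the centre of its underside, z up. In its flat top: the holster well at x = -30, y = +55 mm, the smaller hole with the reset button at x = -30, y = -55 mm; a display and a dial (38 mm wide, 16 mm high, at x = 42, y = -55 mm) on the +x half.
- holster (a point): Centre of the mouth of the holster well, level with the box's top (90 mm above the bench); axes as the box's. A round upright well 14.5 mm in diameter, 68 mm deep, with a 2 mm chamfer and a flush steel ring 39 mm wide round it. The iron is home when its shank is in the well and its shoulder lies on the box's top.
- aperture (a point): On the control box's top face (90 mm above the bench), at the centre of the mouth of the smaller round hole, 11 mm in diameter with a 2 mm chamfer; z up, x and y along the box's. The white reset button (9.6 mm wide) is recessed in it: its top is 22 mm below the mouth when out, 28 mm when fully down.
- reset (a joint): Travel of the recessed reset button: 0 m out, 0.006 m fully down. A spring pushes it back: 1.5 N starts it moving, 5 N holds it fully down. It does not latch.
- reset_top (a point): Centre of the top of the reset button, which moves up and down inside the smaller hole of the box; it is pushed by the stylus's tip.
- beveller_mid (a point): Bystander in the stand: an edge beveller, a short dark-wood handle with a ball knob of 34 mm on top, its top about 59 mm above the stand. Point about halfway up, 25 mm above the stand's top.
- punch_mid (a point): Bystander in the stand: an all-steel round punch, a collar of 22 mm with a bar of 13 mm above it, its top about 51 mm above the stand. Point about halfway up, 25 mm above the stand's top.
- wax_tin: Bystander: round aluminium tin, 58 mm wide, 22 mm high, origin at its underside.
- spool: Bystander: spool of cord, 100 mm wide, 90 mm high, origin at its underside.
- mallet: Bystander: mallet standing on its white head (64 mm wide), dark wooden handle upwards, 200 mm high, origin at its underside.
- glue_jar: Bystander: closed jar, 70 mm wide, 90 mm high, origin at its underside.
Things that resemble listed ones, but are neither listed nor needed, are in the scene too. What is shaped like the stylus but blue or purple is not meant.

How it is judged (in metres and radians):
On the way, in this order (a step that is already met when the one before it is completed fails the run):
1. the creasing iron is home in the holster and let go (horizontal distance between iron_grip and holster below 0.006 m and z of iron_grip in the frame of holster between 0.0355 and 0.043 m and angle between iron_grip's own z axis and vertical below 0.1 rad and contact force between the arm and iron below 0.1 N and linear speed of iron below 0.02 m/s), for 0.2 s.
2. the reset button is held fully down with the gripped stylus (value of joint reset above 0.0045 m and contact force between stylus and reset above 1 N and contact force between the fingers and stylus above 2 N), for 0.3 s.
At the end, for the whole second after the job is handed in: The iron stands untouched in the holster (centred within 6 mm, shoulder within 4 mm of the box top, tilt under 0.1 rad); the fingers still grip the stylus, whose tip, through the smaller hole, holds the reset at least 4.5 of its 6 mm down (all of step 2 and horizontal distance between iron_grip and holster below 0.006 m and z of iron_grip in the frame of holster between 0.0355 and 0.043 m and angle between iron_grip's own z axis and vertical below 0.1 rad and contact force between the arm and iron below 0.1 N and horizontal distance between stylus and aperture below 0.007 m and z of stylus in the frame of aperture below -0.02 m); the arm keeps its last pose, push and grip.
It fails at once if the reset button is pressed before the iron is home in the holster (value of joint reset above 0.003 m and not (horizontal distance between iron_grip and holster below 0.006 m and z of iron_grip in the frame of holster between 0.0355 and 0.043 m and angle between iron_grip's own z axis and vertical below 0.1 rad)).
It fails at once if another thing on the bench is moved by more than 30 mm (distance of any of beveller_mid, punch_mid, wax_tin, spool, mallet, glue_jar from where it was at the start of the episode above 0.03 m).
It also fails if it takes over 64 s, if anything falls off the work surface, if the arm or the gripper's body presses on something with over 40 N, if the wrist force passes 120 N, or if a joint passes its speed limit or range.

## Robot

A 6-joint arm with a two-finger parallel gripper is mounted at the origin on the work surface. World frame = base frame: x ahead of the robot, y to its left, z up, the work surface at z = 0. Lengths are in mm, angles in rad, forces in N, time in s.
With the tool pointing down it reaches from about 400 to 925 mm from the base axis. Payload 12.5 kg.
Tool frame: the origin (TCP) lies between the finger pads; the fingertips stand 25 mm ahead of it and the grasp point (between the pads) lies 6 mm ahead of it; x points along the fingers, y is the direction in which the jaws open and shut, and the axes are right-handed (so a half turn about x gives the same grasp; the last joint's range is limited). The gripper opens to 95 mm and grips with 3 to 60 N. Pads are 20 mm wide; open, the fingers measure 119 mm over their backs; the gripper's body (75 mm by 180 mm) begins 59 mm behind the grasp point.
Start: joints at [-1.396, 0.491, 1.559, -0, 1.092, -0.106], TCP at [173.225, -600.531, 239.661] pointing down, gripper open.
Joint ranges: [-3.1, 3.1], [-0.84, 2.19], [0.05, 2.79], [-1.13, 4.28], [0.06, 2.93], [-2.69, 2.69]. Speed limits (rad/s): [2.22, 2.22, 2.79, 3.14, 3.14, 3.14].

## Interface

Orientations are given as a unit quaternion [x, y, z, w].
In Python, from plant import bot, imaging, hand_in, finder gives the robot as it stands.
- The arm moves only by the tool apply_moves, never from a script. Its argument "plan" is a list of rows, each an object of numbers: "claw": the finger opening in m, from 0 to 0.0951; "tx", "ty", "tz": the shift along the tool's x, y, z in m; "ax", "ay", "az": the turn, a rotation vector about the tool's x, y, z in rad. A call has 1 to 20 rows; each row shifts and turns the commanded pose from where the row before left it, along the tool's axes as they then stand; what a row does not reach is not made up. A row lasts 1/10 s, in which the tool goes at most 50 mm and 8.59 degrees, less where a joint would pass 70% of its speed; a pose out of reach is approached as far as the arm can. A call is refused whole if a number of a shift passes 0.05 or a number of a turn 0.15, either way. A call with a gripper value outside its range is refused whole. The fingers move at their own pace and stop on an object; "force" is the grip in N (left out, the last holds). Time passes only in rows, so rows that do not move let the fingers close. It gives the time, the measured TCP pose, the force and the opening at its end, in the units of the state.
- bot.state(): the state, without advancing time (a new reading comes with each control period).
- imaging.get_image(name): name is "side" or "top" or "wrist"; returns the picture (420x560x3 uint8, blue, green, red); there is no depth.
- imaging.calibration(name): a dict with "intrinsics" (3x3 intrinsics, pixels), "dist" ([k1, k2, p1, p2, k3] as OpenCV has them; the pictures are not rectified), "rvec" (rotation vector, rad) and "tvec" (3), from world to camera coordinates, as OpenCV has them; the wrist camera has in their place "hand_eye" (4x4, takes a point from camera to tool coordinates, whose origin is the TCP and whose axes are the tool frame's). Camera axes: x right, y down, z forward; pixel columns grow to the right and rows downward; lengths in mm; the calibration is good to about 2 mm. A picture is of the moment at which its call begins: read the wrist's pose just before it. calibration takes no time and is no camera call.
- hand_in(): hands the job in, once; it reports no verdict.
Trained networks look in the newest picture that a camera, given by its name, has taken for a name from the list of things; names that differ only in an ending like _2 or _b are one class to them, and where a whole thing is asked for, a point or a joint stands for the part that bears it (a point fixed in the world has none). Each returns a list of dicts, best first, with "score" (0 to 1); they miss things now and then, are a little off and sometimes report something else, mostly with a low value. They report only what shows in the picture. A call takes as long as a camera call. They do not tell look-alikes from the thing itself.
- finder.boxes_of(thing, camera): "bbox" ([left, top, right, bottom] in pixels, round what is visible of it).
- finder.outline_of(thing, camera): "mask" (420x560 bool, what is visible of it) and "bbox" ([left, top, right, bottom] in pixels, round what is visible of it).
The state is a dict: "clock": time; "joints": joint angles; "dq": joint speeds; "effort": joint torques, N m; "tcp_pos": TCP position; "ee_rot": TCP orientation; "contact_force": force on the tool from outside, world axes, zero at the start; "ft_torque": the same for the moment, N m; "opening": finger opening in mm.
Only numpy, scipy, OpenCV 4.12 (cv2) and the standard library are available. Lean on these libraries where they do the work, as an engineer would, in place of code of your own. Each camera call takes 0.05 s, during which the arm holds its last target.

## Working session

There is one attempt and no reset: what is moved stays moved. The work goes in short steps, Python scripts to look and compute and a tool call to move; the robot and the scene stay as the last step left them, time stands still between calls to the robot, and variables do not carry over. Pictures are saved under pics/ and viewed, and the job is handed in when it is done.

Besides the shell and the picture viewer there is one more tool, called after "Call:" by a JSON object that holds its "name" and its "arguments", one argument or row to a line. apply_moves: Moves the arm, as the interface text tells. Its arguments: {"type":"object","properties":{"plan":{"type":"array","items":{"type":"object","properties":{"claw":{"type":"number"},"tx":{"type":"number"},"ty":{"type":"number"},"tz":{"type":"number"},"ax":{"type":"number"},"ay":{"type":"number"},"az":{"type":"number"}}}},"force":{"type":"number"}},"required":["plan"]}

```bash
mkdir -p pics; ls; python3 - <<'E'
from plant import bot, imaging
import cv2,numpy as np
s=bot.state();print(s)
for n in ["side","top","wrist"]:
    im=imaging.get_image(n);cv2.imwrite(f"pics/{n}0.png",im)
    c=imaging.calibration(n);print(n,{k:np.round(v,4).tolist() for k,v in c.items()})
E
```

```text
pics
{'clock': 0.0, 'joints': array([-1.39559242e+00,  4.91558996e-01,  1.55943883e+00, -9.21709005e-06,
        1.09170334e+00, -1.05616462e-01]), 'dq': array([-1.03960045e-04,  9.75072501e-04, -2.32777195e-03, -4.28501107e-04,
       -8.83345081e-05,  1.25391124e-04]), 'effort': array([ 1.54974863e-03, -6.12634993e+01, -2.58182073e+01,  6.92515704e-02,
        4.81827662e-02, -9.54538814e-05]), 'tcp_pos': array([ 173.18776077, -600.30461256,  239.06573992]), 'ee_rot': array([-0.70013107, -0.09935214,  0.70016412, -0.09856897]), 'contact_force': array([ 0.88398017, -0.06142328, -0.8620127 ]), 'ft_torque': array([0.01631697, 0.0165066 , 0.0150944 ]), 'opening': 94.92229631642694}
side {'intrinsics': [[480.9001, 0.0, 278.3282], [0.0, 480.9001, 203.5328], [0.0, 0.0, 1.0]], 'dist': [-0.0047, 0.0, 0.0, 0.0, 0.0], 'rvec': [2.2176, -0.1255, 0.0562], 'tvec': [-605.3949, 115.5054, 1212.262]}
top {'intrinsics': [[436.596, 0.0, 278.7604], [0.0, 436.596, 214.2788], [0.0, 0.0, 1.0]], 'dist': [-0.0733, 0.0, 0.0, 0.0, 0.0], 'rvec': [2.1537, -2.1377, 0.1245], 'tvec': [-18.364, 623.6205, 1029.3001]}
wrist {'intrinsics': [[373.1095, 0.0, 278.2813], [0.0, 373.1095, 210.886], [0.0, 0.0, 1.0]], 'dist': [-0.0151, 0.0, 0.0, 0.0, 0.0], 'hand_eye': [[-0.0004, -0.2917, 0.9565, -145.0697], [1.0, 0.0007, 0.0007, 0.0502], [-0.0009, 0.9565, 0.2917, -83.5023], [0.0, 0.0, 0.0, 1.0]]}
```

View pics/side0.png

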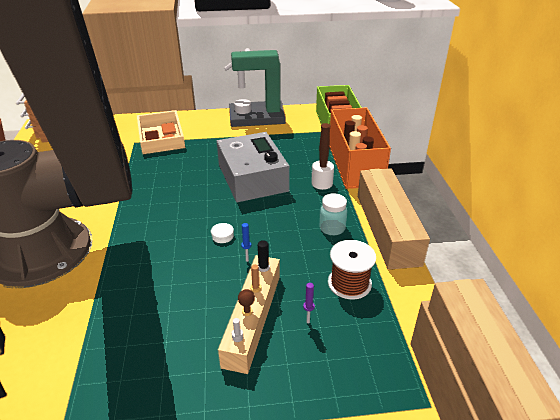

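View pics/top0.png

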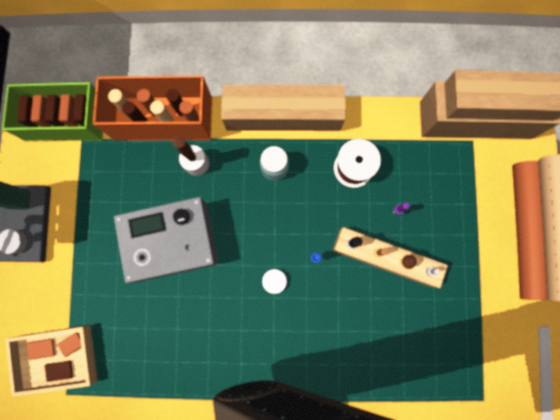

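View pics/wrist0.png

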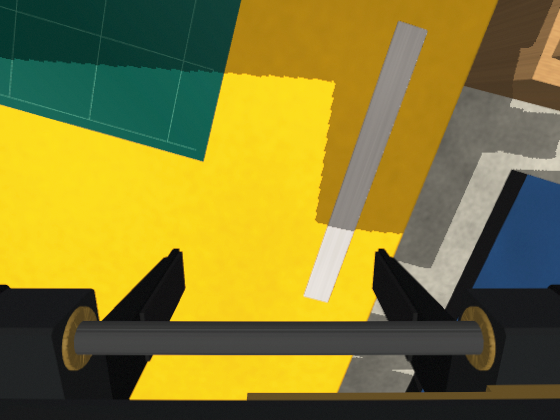

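```bash
cat > h.py <<'E'
import cv2,numpy as np
from scipy.spatial.transform import Rotation as R
from plant import bot, imaging, finder
def ray(cam,px,st=None):
    c=imaging.calibration(cam)
    K=np.array(c["intrinsics"]);d=np.array(c["dist"])
    n=cv2.undistortPoints(np.array(px,float).reshape(-1,1,2),K,d).reshape(-1,2)
    dc=np.c_[n,np.ones(len(n))]
    if cam!="wrist":
        Rm=cv2.Rodrigues(np.array(c["rvec"]))[0];t=np.array(c["tvec"]).ravel()
        return -Rm.T@t, dc@Rm
    H=np.array(c["hand_eye"]);Rt=R.from_quat(st["ee_rot"]).as_matrix()
    o=Rt@H[:3,3]+st["tcp_pos"]
    return o, dc@(Rt@H[:3,:3]).T
def onz(cam,px,z,st=None):
    o,d=ray(cam,px,st); k=(z-o[2])/d[:,2]
    return o+k[:,None]*d
def proj(cam,P,st=None):
    c=imaging.calibration(cam);K=np.array(c["intrinsics"]);d=np.array(c["dist"]);P=np.array(P,float).reshape(-1,3)
    if cam!="wrist": return cv2.projectPoints(P,np.array(c["rvec"]),np.array(c["tvec"]),K,d)[0].reshape(-1,2)
    H=np.array(c["hand_eye"]);Rt=R.from_quat(st["ee_rot"]).as_matrix()
    Pc=((P-st["tcp_pos"])@Rt-H[:3,3])@H[:3,:3]
    return cv2.projectPoints(Pc,np.zeros(3),np.zeros(3),K,d)[0].reshape(-1,2)
E
python3 - <<'E'
from h import *
t=cv2.imread("pics/top0.png");s=cv2.imread("pics/side0.png")
a=cv2.resize(t[130:300,100:240],None,fx=3,fy=3,interpolation=cv2.INTER_CUBIC)
b=cv2.resize(t[190:300,300:460],None,fx=4,fy=4,interpolation=cv2.INTER_CUBIC)
c=cv2.resize(s[215:375,200:330],None,fx=3.5,fy=3.5,interpolation=cv2.INTER_CUBIC)
cv2.imwrite("pics/a1.png",a);cv2.imwrite("pics/b1.png",b);cv2.imwrite("pics/c1.png",c)
s=bot.state();print(R.from_quat(s["ee_rot"]).as_matrix().round(3))
for n in ["side","top"]: print(n,ray(n,[[280,210]]))
print("iron top",onz("top",[[356,241]],132),onz("side",[[263,243]],132))
print("stylus",onz("top",[[380,251]],126)); print("punch",onz("top",[[433,270]],111))
print("mallet",onz("top",[[178,143]],200),onz("side",[[325,125]],200)); print("holster",onz("top",[[142,257],[187,247]],90))
print("blue",onz("top",[[316,257]],116), onz("side",[[246,226]],116))
E
```

```text
[[-0.     0.277 -0.961]
 [ 0.001 -0.961 -0.277]
 [-1.    -0.001 -0.   ]]
side (array([ 506.21347012, -957.19559814,  822.76865515]), array([[ 0.08796198,  0.78313093, -0.61576098]]))
top (array([ 483.05270822,  -31.34907791, 1101.98715376]), array([[ 0.14117816,  0.01368562, -0.98994219]]))
iron top [[ 552.8595534  -187.46652325  132.        ]] [[ 555.67833388 -188.55306127  132.        ]]
stylus [[ 531.2316102  -241.86535318  126.        ]]
punch [[ 489.49654284 -365.05799992  111.        ]]
mallet [[755.96846634 201.74380715 200.        ]] [[759.58850236 194.24210156 200.        ]]
holster [[514.43315793 304.43353737  90.        ]
 [538.92309494 198.7736924   90.        ]]
blue [[517.41871434 -99.55346708 116.        ]] [[ 523.11442242 -108.38003496  116.        ]]
```

View pics/a1.png

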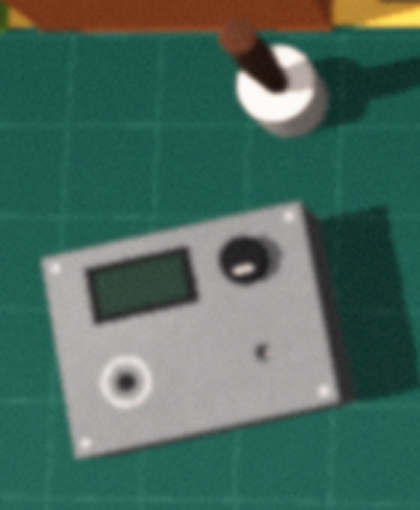

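View pics/b1.png

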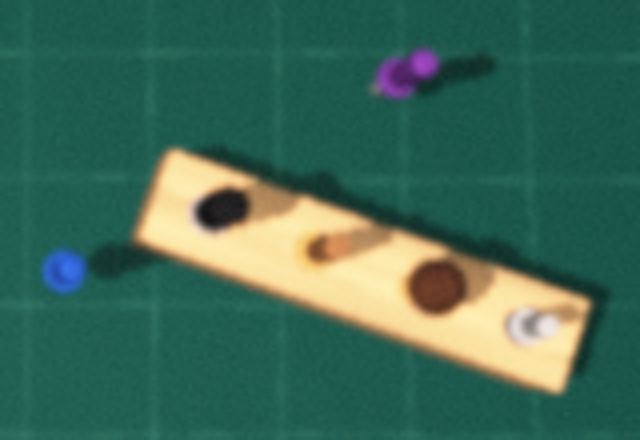

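View pics/c1.png

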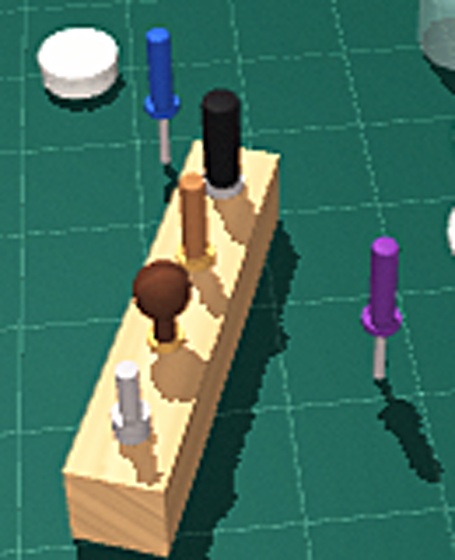

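```bash
cat >> h.py <<'E'
from scipy.optimize import least_squares
def fitrect(W,hx,hy,yaw0):
    W=np.array(W)[:,:2]
    L=np.array([[hx,hy],[hx,-hy],[-hx,-hy],[-hx,hy]])
    def f(p):
        c,s=np.cos(p[2]),np.sin(p[2]);return (L@np.array([[c,s],[-s,c]])+p[:2]-W).ravel()
    r=least_squares(f,[*W.mean(0),yaw0]);return r.x,np.abs(r.fun).max()
def loc(p,q):
    c,s=np.cos(p[2]),np.sin(p[2]);return np.array(q)@np.array([[c,s],[-s,c]])+p[:2]
def togo(st,target,yaw=None):
    "shift in tool axes (m), to bring the GRASP point (6mm ahead) to target; ax turn applied first"
    Rt=R.from_quat(st["ee_rot"]);
    a=np.arctan2(Rt.as_matrix()[1,1],Rt.as_matrix()[0,1]); ax=0
    if yaw is not None:
        ax=-((yaw-a+np.pi)%(2*np.pi)-np.pi)
    g=st["tcp_pos"]+Rt.as_matrix()[:,0]*6
    return "ax %.3f"%ax,"shift in present tool axes",((np.array(target)-g)@Rt.as_matrix()/1000).round(4)
E
python3 - <<'E'
from h import *
b=lambda L:[[x/4+300,y/4+190] for x,y in L]; a=lambda L:[[x/3+100,y/3+130] for x,y in L]
W=onz("top",b([(172,148),(595,299),(563,395),(134,240)]),60)
print(W.round(1)); 
# order (+x+y),(+x,-y),(-x,-y),(-x,+y)
p,e=fitrect(W,28,132,-.3);print("stand",p.round(4),e); print(loc(p,[(0,97.5),(0,32.5),(0,-32.5),(0,-97.5)]).round(1))
W=onz("top",a([(40,260),(302,202),(340,403),(76,459)]),90)
q,e=fitrect(W,80,105,0);print("box",q.round(4),e); print(loc(q,[(-30,55),(-30,-55)]).round(1))
print(onz("top",a([(125,382),(262,352)]),90).round(1))
s=bot.state();print(togo(s,[*loc(p,(0,97.5)),234],p[2]))
E
```

```text
[[ 591.5 -168.3   60. ]
 [ 502.3 -420.8   60. ]
 [ 445.6 -399.5   60. ]
 [ 536.3 -145.1   60. ]]
stand [ 5.189203e+02 -2.834305e+02 -3.425000e-01] 4.563189621127009
[[ 551.7 -191.6]
 [ 529.8 -252.8]
 [ 508.  -314. ]
 [ 486.2 -375.3]]
box [5.546052e+02 2.565667e+02 2.231000e-01] 1.9113116155683656
[[513.2 303.6]
 [537.5 196.3]]
[[513.6 305.2  90. ]
 [538.2 198.   90. ]]
('ax -0.948', 'shift in present tool axes', array([-0.0005, -0.2879, -0.4769]))
```

Call:
{"name": "apply_moves", "arguments": {
  "plan": [
    {"ty":-0.012,"tz":-0.02},
    {"ty":-0.024,"tz":-0.04},
    {"ty":-0.024,"tz":-0.04},
    {"ty":-0.024,"tz":-0.04},
    {"ty":-0.024,"tz":-0.04},
    {"ty":-0.024,"tz":-0.04},
    {"ty":-0.024,"tz":-0.04},
    {"ty":-0.024,"tz":-0.04},
    {"ty":-0.024,"tz":-0.04},
    {"ty":-0.024,"tz":-0.04},
    {"ty":-0.024,"tz":-0.04},
    {"ty":-0.024,"tz":-0.04},
    {"ty":-0.012,"tz":-0.017,"ax":-0.128},
    {"ax":-0.135},
    {"ax":-0.135},
    {"ax":-0.135},
    {"ax":-0.135},
    {"ax":-0.14},
    {"ax":-0.14},
    {}
  ]
}}

```text
$.plan[0]: bad value
```

```bash
python3 - <<'E'
from h import *
s=bot.state();im=imaging.get_image("wrist");np.save("s1.npy",s,allow_pickle=True);cv2.imwrite("pics/w1.png",im)
print(s["clock"],s["tcp_pos"],R.from_quat(s["ee_rot"]).as_matrix().round(3),s["contact_force"])
P=[[551.7,-191.6,132],[551.7,-191.6,60],[529.8,-252.8,126],[529.8,-252.8,60]]
print(proj("wrist",P,s).round(1))
E
```

```text
0.15 [ 173.21453183 -600.35648669  239.19680527] [[-0.     0.277 -0.961]
 [ 0.001 -0.961 -0.277]
 [-1.    -0.001 -0.   ]] [-0.68956669 -0.39769768 -0.64347554]
[[-341.7 -759.6]
 [-204.6 -580.2]
 [-230.7 -689.5]
 [-109.3 -506.6]]
```

View pics/w1.png

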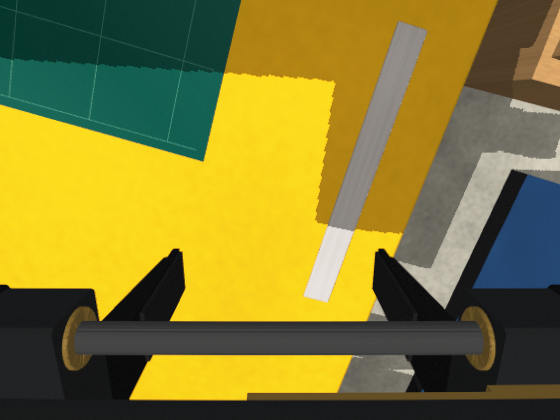

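Call:
{"name": "apply_moves", "arguments": {
  "plan": [
    {"claw":0.095,"tx":0,"ty":-0.012,"tz":-0.02,"ax":0,"ay":0,"az":0}
  ]
}}

```text
clock: 0.3
tcp_pos: [188.0, -584.4, 239.1]
ee_rot: [-0.7, -0.098, 0.7, -0.098]
contact_force: [-1.2, -0.3, 0.5]
opening: 95.4
```

Call:
{"name": "apply_moves", "arguments": {
  "plan": [
    {"claw":0.095,"ty":-0.024,"tz":-0.04}
  ]
}}

```text
$.plan[0]: bad value
```

Call:
{"name": "apply_moves", "arguments": {
  "plan": [
    {"claw":0.095,"tx":0,"ty":-0.024,"tz":-0.04,"ax":0,"ay":0,"az":0},
    {"claw":0.095,"tx":0,"ty":-0.024,"tz":-0.04,"ax":0,"ay":0,"az":0},
    {"claw":0.095,"tx":0,"ty":-0.024,"tz":-0.04,"ax":0,"ay":0,"az":0},
    {"claw":0.095,"tx":0,"ty":-0.024,"tz":-0.04,"ax":0,"ay":0,"az":0},
    {"claw":0.095,"tx":0,"ty":-0.024,"tz":-0.04,"ax":0,"ay":0,"az":0},
    {"claw":0.095,"tx":0,"ty":-0.024,"tz":-0.04,"ax":0,"ay":0,"az":0},
    {"claw":0.095,"tx":0,"ty":-0.024,"tz":-0.04,"ax":0,"ay":0,"az":0},
    {"claw":0.095,"tx":0,"ty":-0.024,"tz":-0.04,"ax":0,"ay":0,"az":0},
    {"claw":0.095,"tx":0,"ty":-0.024,"tz":-0.04,"ax":0,"ay":0,"az":0},
    {"claw":0.095,"tx":0,"ty":-0.024,"tz":-0.04,"ax":0,"ay":0,"az":0},
    {"claw":0.095,"tx":0,"ty":-0.024,"tz":-0.04,"ax":0,"ay":0,"az":0},
    {"claw":0.095,"tx":0,"ty":-0.012,"tz":-0.017,"ax":-0.13,"ay":0,"az":0},
    {"claw":0.095,"tx":0,"ty":0,"tz":0,"ax":-0.14,"ay":0,"az":0},
    {"claw":0.095,"tx":0,"ty":0,"tz":0,"ax":-0.14,"ay":0,"az":0},
    {"claw":0.095,"tx":0,"ty":0,"tz":0,"ax":-0.14,"ay":0,"az":0},
    {"claw":0.095,"tx":0,"ty":0,"tz":0,"ax":-0.14,"ay":0,"az":0},
    {"claw":0.095,"tx":0,"ty":0,"tz":0,"ax":-0.14,"ay":0,"az":0},
    {"claw":0.095,"tx":0,"ty":0,"tz":0,"ax":-0.12,"ay":0,"az":0},
    {"claw":0.095,"tx":0,"ty":0,"tz":0,"ax":0,"ay":0,"az":0}
  ]
}}

```text
clock: 2.2
tcp_pos: [551.7, -191.6, 239.5]
ee_rot: [-0.577, -0.409, 0.577, -0.409]
contact_force: [0.5, -0.2, -0.1]
opening: 94.9
```

```bash
python3 - <<'E'
from h import *
s=bot.state();im=imaging.get_image("wrist");np.save("s1.npy",s,allow_pickle=True);cv2.imwrite("pics/w2.png",im)
print(s["clock"],s["tcp_pos"],R.from_quat(s["ee_rot"]).as_matrix().round(3),s["contact_force"])
P=[[551.7,-191.6,132],[551.7,-191.6,60],[529.8,-252.8,126],[529.8,-252.8,60]]
print(proj("wrist",P,s).round(1))
E
```

```text
2.2 [ 551.67121657 -191.59761789  239.50414146] [[-0.     0.943 -0.332]
 [ 0.    -0.332 -0.943]
 [-1.    -0.     0.   ]] [ 0.47648085 -0.19535444 -0.1370805 ]
[[277.2 218.9]
 [277.4 193.8]
 [276.8 295.8]
 [277.1 260.3]]
```

View pics/w2.png

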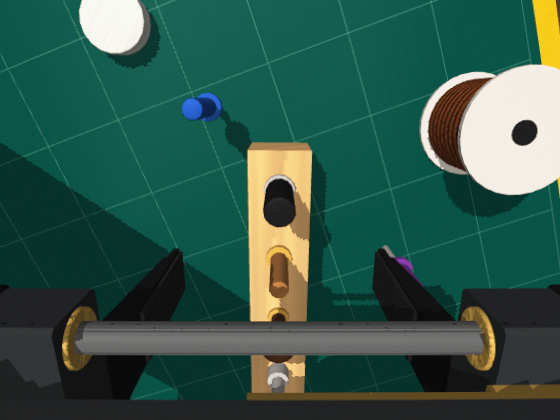

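```bash
python3 - <<'E'
from h import *
im=cv2.imread("pics/w2.png");cv2.imwrite("pics/w2c.png",cv2.resize(im[135:320,215:345],None,fx=3.2,fy=3.2,interpolation=cv2.INTER_CUBIC))
for t in ["iron","stylus"]:
    print(t,[(r["bbox"],round(r["score"],2)) for r in finder.boxes_of(t,"wrist")])
E
```

```text
iron [([264.5, 173.3, 299.1, 229.3], 0.87)]
stylus [([183.3, 92.9, 223.1, 123.8], 0.87), ([265.5, 244.2, 290.6, 298.4], 0.82), ([388.4, 242.3, 408.6, 272.4], 0.73), ([418.0, 63.3, 560.0, 191.1], 0.68)]
```

View pics/w2c.png

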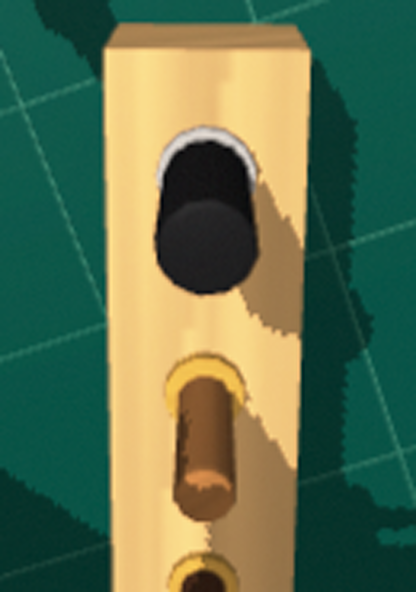

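```bash
python3 - <<'E'
from h import *
s=np.load("s1.npy",allow_pickle=True).item()
I=onz("wrist",[[279.4,212.2]],132,s)[0];S=onz("wrist",[[278.4,290.3]],126,s)[0]
E=onz("wrist",[[247.5,149.7],[311.9,149.7],[250.5,315]],60,s);print(I,S,np.linalg.norm(I-S),E,np.linalg.norm(E[0]-E[1]))
v=(I-S)[:2];print("yaw of row minus 90:",np.arctan2(v[1],v[0])-np.pi/2)
u=v/np.linalg.norm(v);m=(E[0]+E[1])[:2]/2;print("iron from end edge:",m-u*34.5)
c,sn=np.cos(-.34),np.sin(-.34)
print("togo iron",togo(bot.state(),[I[0],I[1],99],-0.34))
E
```

```text
[ 554.80751228 -187.35836372  132.        ] [ 532.5415318  -248.71100105  126.        ] 65.54326810460581 [[ 540.30029865 -145.79168076   60.        ]
 [ 592.96360312 -164.26897759   60.        ]
 [ 485.12655268 -300.06963129   60.        ]] 55.81069911993637
yaw of row minus 90: -0.3481364482308684
iron from end edge: [ 554.86239168 -187.46067725]
togo iron ('ax -0.003', 'shift in present tool axes', array([ 0.1346,  0.0015, -0.0051]))
```

Call:
{"name": "apply_moves", "arguments": {
  "force": 25,
  "plan": [
    {"claw":0.095,"tx":0.03,"ty":0.0015,"tz":-0.005,"ax":0,"ay":0,"az":0},
    {"claw":0.08,"tx":0.03,"ty":0,"tz":0,"ax":0,"ay":0,"az":0},
    {"claw":0.06,"tx":0.03,"ty":0,"tz":0,"ax":0,"ay":0,"az":0},
    {"claw":0.05,"tx":0.03,"ty":0,"tz":0,"ax":0,"ay":0,"az":0},
    {"claw":0.05,"tx":0.0145,"ty":0,"tz":0,"ax":0,"ay":0,"az":0},
    {"claw":0.05,"tx":0,"ty":0,"tz":0,"ax":0,"ay":0,"az":0},
    {"claw":0.035,"tx":0,"ty":0,"tz":0,"ax":0,"ay":0,"az":0},
    {"claw":0.01,"tx":0,"ty":0,"tz":0,"ax":0,"ay":0,"az":0},
    {"claw":0.01,"tx":0,"ty":0,"tz":0,"ax":0,"ay":0,"az":0},
    {"claw":0.01,"tx":0,"ty":0,"tz":0,"ax":0,"ay":0,"az":0},
    {"claw":0.01,"tx":0,"ty":0,"tz":0,"ax":0,"ay":0,"az":0}
  ]
}}

```text
clock: 3.45
tcp_pos: [554.8, -187.4, 105.7]
ee_rot: [0.577, 0.408, -0.577, 0.408]
contact_force: [-2.0, -0.1, 4.2]
opening: 24.1
```

```bash
python3 - <<'E'
from h import *
s=bot.state();im=imaging.get_image("wrist");cv2.imwrite("pics/w3.png",im)
print(s["clock"],s["tcp_pos"],s["opening"],s["contact_force"])
E
```

```text
3.45 [ 554.80095245 -187.40880494  105.68584757] 24.114348700057292 [-1.986872   -0.07770528  4.16860137]
```

View pics/w3.png

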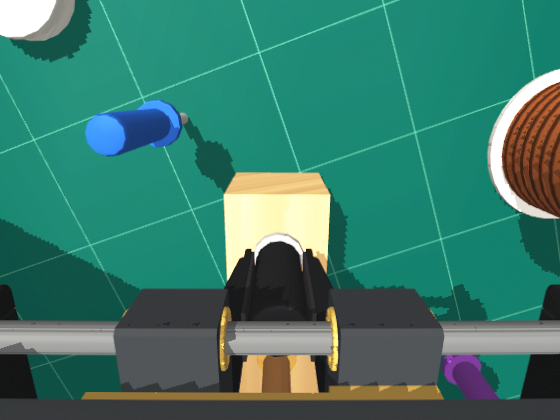

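Call:
{"name": "apply_moves", "arguments": {
  "force": 30,
  "plan": [
    {"claw":0.01,"tx":-0.01,"ty":0,"tz":0,"ax":0,"ay":0,"az":0},
    {"claw":0.01,"tx":-0.03,"ty":0,"tz":0,"ax":0,"ay":0,"az":0},
    {"claw":0.01,"tx":-0.04,"ty":0,"tz":0,"ax":0,"ay":0,"az":0},
    {"claw":0.01,"tx":-0.04,"ty":0,"tz":0,"ax":0,"ay":0,"az":0},
    {"claw":0.01,"tx":-0.03,"ty":-0.009,"tz":-0.02,"ax":0,"ay":0,"az":0},
    {"claw":0.01,"tx":0,"ty":-0.018,"tz":-0.04,"ax":0,"ay":0,"az":0},
    {"claw":0.01,"tx":0,"ty":-0.018,"tz":-0.04,"ax":0,"ay":0,"az":0},
    {"claw":0.01,"tx":0,"ty":-0.018,"tz":-0.04,"ax":0,"ay":0,"az":0},
    {"claw":0.01,"tx":0,"ty":-0.018,"tz":-0.04,"ax":0,"ay":0,"az":0},
    {"claw":0.01,"tx":0,"ty":-0.018,"tz":-0.04,"ax":0,"ay":0,"az":0},
    {"claw":0.01,"tx":0,"ty":-0.018,"tz":-0.04,"ax":0,"ay":0,"az":0},
    {"claw":0.01,"tx":0,"ty":-0.018,"tz":-0.04,"ax":0,"ay":0,"az":0},
    {"claw":0.01,"tx":0,"ty":-0.018,"tz":-0.04,"ax":0,"ay":0,"az":0},
    {"claw":0.01,"tx":0,"ty":-0.018,"tz":-0.04,"ax":0,"ay":0,"az":0},
    {"claw":0.01,"tx":0,"ty":-0.018,"tz":-0.04,"ax":0,"ay":0,"az":0},
    {"claw":0.01,"tx":0,"ty":-0.013,"tz":-0.03,"ax":-0.1,"ay":0,"az":0},
    {"claw":0.01,"tx":0,"ty":0,"tz":0,"ax":-0.14,"ay":0,"az":0},
    {"claw":0.01,"tx":0,"ty":0,"tz":0,"ax":-0.14,"ay":0,"az":0},
    {"claw":0.01,"tx":0,"ty":0,"tz":0,"ax":-0.14,"ay":0,"az":0},
    {"claw":0.01,"tx":0,"ty":0,"tz":0,"ax":-0.044,"ay":0,"az":0}
  ]
}}

```text
clock: 5.5
tcp_pos: [514.3, 304.3, 255.6]
ee_rot: [0.44, 0.554, -0.439, 0.554]
contact_force: [-0.2, 1.0, -0.3]
opening: 23.7
```

Call:
{"name": "apply_moves", "arguments": {
  "plan": [
    {"claw":0.01,"tx":0,"ty":0,"tz":0,"ax":0,"ay":0,"az":0},
    {"claw":0.01,"tx":0,"ty":0,"tz":0,"ax":0,"ay":0,"az":0}
  ]
}}

```text
clock: 5.7
tcp_pos: [514.4, 304.2, 255.4]
ee_rot: [0.442, 0.552, -0.441, 0.552]
contact_force: [0.3, 0.3, -1.1]
opening: 23.8
```

```bash
python3 - <<'E'
from h import *
s=bot.state();im=imaging.get_image("wrist");cv2.imwrite("pics/w4.png",im);np.save("s4.npy",s,allow_pickle=True)
cv2.imwrite("pics/side4.png",imaging.get_image("side"))
print(s["clock"],s["tcp_pos"],R.from_quat(s["ee_rot"]).as_matrix().round(3),s["opening"],s["contact_force"],s["joints"])
E
```

```text
5.7 [514.40289986 304.17104134 255.43340852] [[ 0.     0.975  0.22 ]
 [ 0.     0.22  -0.975]
 [-1.     0.     0.   ]] 23.768382342183802 [ 0.346404    0.32461381 -1.10992687] [ 4.23543602e-01  4.36445950e-01  1.60905891e+00 -1.01535266e-04
  1.09586540e+00  2.01324291e-01]
```

View pics/w4.png

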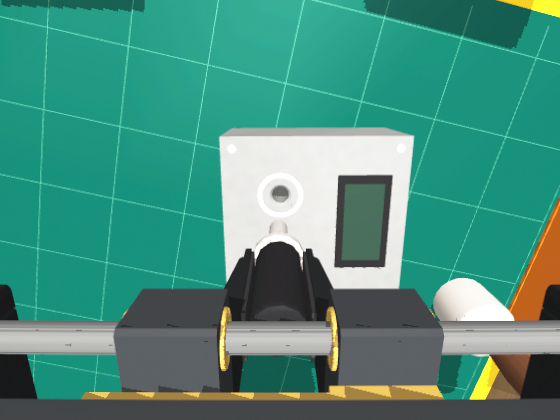

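View pics/side4.png

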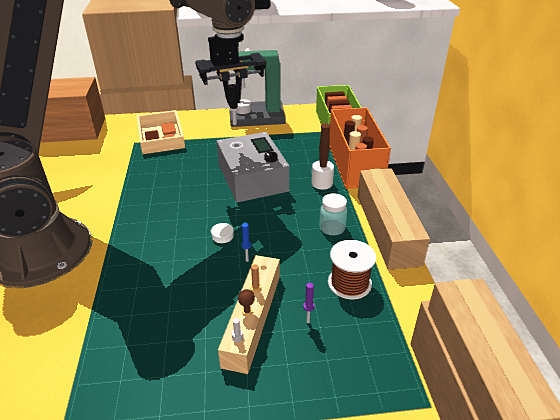

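```bash
python3 - <<'E'
from h import *
s=np.load("s4.npy",allow_pickle=True).item()
im=cv2.imread("pics/w4.png");cv2.imwrite("pics/w4c.png",cv2.resize(im[160:260,220:340],None,fx=6,fy=6,interpolation=cv2.INTER_CUBIC))
g=cv2.cvtColor(im,cv2.COLOR_BGR2GRAY)
print(onz("wrist",[[280,194]],90,s), proj("wrist",[514.4,304.2,159.7],s),proj("wrist",[514.4,304.2,90],s))
E
```

```text
[[516.05557009 307.64301306  90.        ]] [[277.01537037 223.70915453]] [[277.23438734 197.36973407]]
```

View pics/w4c.png

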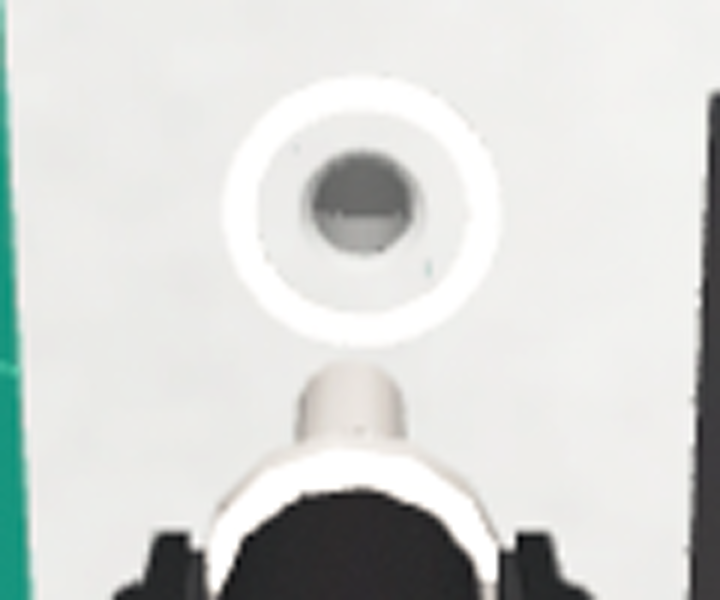

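```bash
python3 - <<'E'
from h import *
s=np.load("s4.npy",allow_pickle=True).item();Rt=R.from_quat(s["ee_rot"]).as_matrix()
for p in ([280.2,195.2],[280.3,194]):
  P=onz("wrist",[p],90,s)[0];print(P,(P-s["tcp_pos"])@Rt)
E
```

```text
[516.45987339 306.64418133  90.        ] [165.43391959   2.51251754  -1.96614372]
[516.306708   307.69996056  90.        ] [165.43389245   2.59585611  -3.02971512]
```

Ring at wrist (280,195); tip hangs straight at (279,222). Shift slightly, descend to just above the mouth and look again.

Call:
{"name": "apply_moves", "arguments": {
  "plan": [
    {"claw":0.01,"tx":0.015,"ty":0.0015,"tz":-0.002,"ax":0,"ay":0,"az":0},
    {"claw":0.01,"tx":0.02,"ty":0,"tz":0,"ax":0,"ay":0,"az":0},
    {"claw":0.01,"tx":0.015,"ty":0,"tz":0,"ax":0,"ay":0,"az":0},
    {"claw":0.01,"tx":0.008,"ty":0,"tz":0,"ax":0,"ay":0,"az":0},
    {"claw":0.01,"tx":0,"ty":0,"tz":0,"ax":0,"ay":0,"az":0},
    {"claw":0.01,"tx":0,"ty":0,"tz":0,"ax":0,"ay":0,"az":0}
  ]
}}

```text
clock: 6.4
tcp_pos: [515.7, 306.6, 197.7]
ee_rot: [0.441, 0.553, -0.441, 0.553]
contact_force: [0.2, 0.6, -1.0]
opening: 23.6
```

```bash
python3 - <<'E'
from h import *
s=bot.state();im=imaging.get_image("wrist");np.save("s5.npy",s,allow_pickle=True)
cv2.imwrite("pics/w5c.png",cv2.resize(im[150:270,210:350],None,fx=5,fy=5,interpolation=cv2.INTER_CUBIC))
si=imaging.get_image("side");cv2.imwrite("pics/side5c.png",cv2.resize(si[50:190,180:300],None,fx=5,fy=5,interpolation=cv2.INTER_CUBIC)[:600])
t=s["tcp_pos"];print(s["clock"],t,s["contact_force"])
print(proj("wrist",[[t[0],t[1],t[2]-95.7],[t[0],t[1],90]],s))
E
```

```text
6.4 [515.72481001 306.57116627 197.66345299] [ 0.22915615  0.61247399 -0.97768981]
[[276.95576954 223.77484163]
 [276.99721839 218.31322143]]
```

View pics/w5c.png

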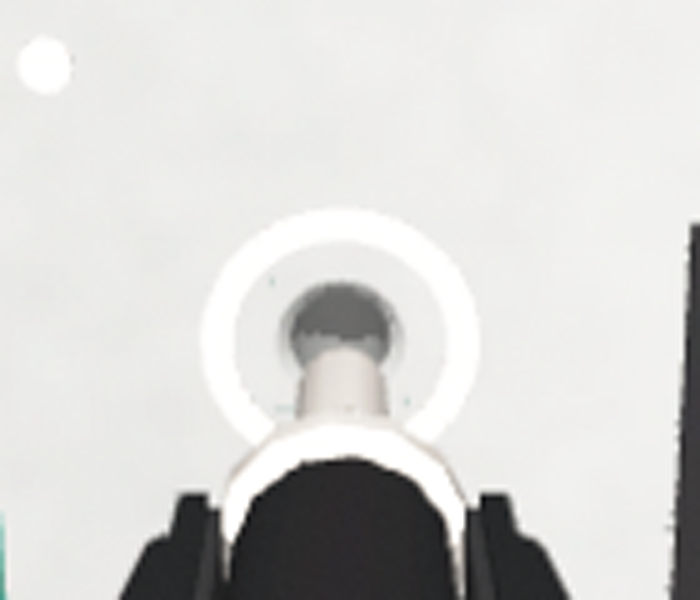

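View pics/side5c.png

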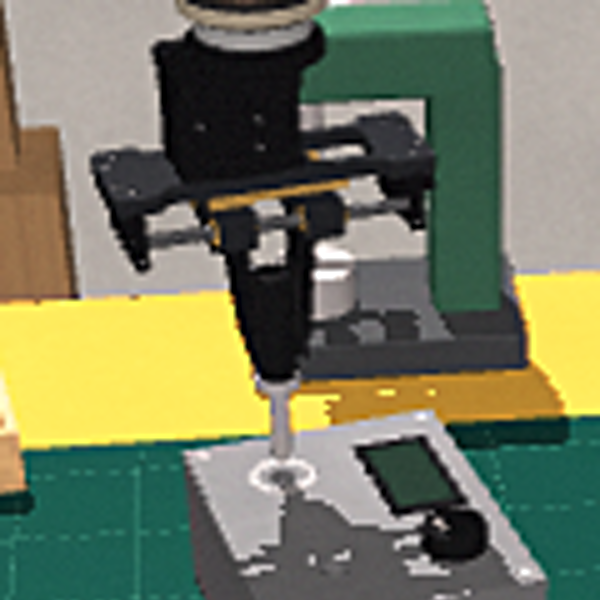

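Call:
{"name": "apply_moves", "arguments": {
  "plan": [
    {"claw":0.01,"tx":0.004,"ty":-0.0003,"tz":-0.0014,"ax":0,"ay":0,"az":0},
    {"claw":0.01,"tx":0.006,"ty":0,"tz":0,"ax":0,"ay":0,"az":0},
    {"claw":0.01,"tx":0.006,"ty":0,"tz":0,"ax":0,"ay":0,"az":0},
    {"claw":0.01,"tx":0.006,"ty":0,"tz":0,"ax":0,"ay":0,"az":0},
    {"claw":0.01,"tx":0.006,"ty":0,"tz":0,"ax":0,"ay":0,"az":0},
    {"claw":0.01,"tx":0,"ty":0,"tz":0,"ax":0,"ay":0,"az":0}
  ]
}}

```text
clock: 7.1
tcp_pos: [514.5, 307.6, 168.0]
ee_rot: [0.44, 0.553, -0.442, 0.553]
contact_force: [-0.1, 0.4, -1.2]
opening: 23.8
```

```bash
python3 - <<'E'
from h import *
s=bot.state();im=imaging.get_image("wrist");np.save("s6.npy",s,allow_pickle=True)
cv2.imwrite("pics/w6c.png",cv2.resize(im[150:270,210:350],None,fx=5,fy=5,interpolation=cv2.INTER_CUBIC))
t=s["tcp_pos"];print(s["clock"],t,s["contact_force"],s["ft_torque"])
E
```

```text
7.1 [514.54819034 307.59127466 167.99260652] [-0.13631393  0.41802883 -1.23043085] [ 0.02028505 -0.10861683 -0.01388984]
```

View pics/w6c.png

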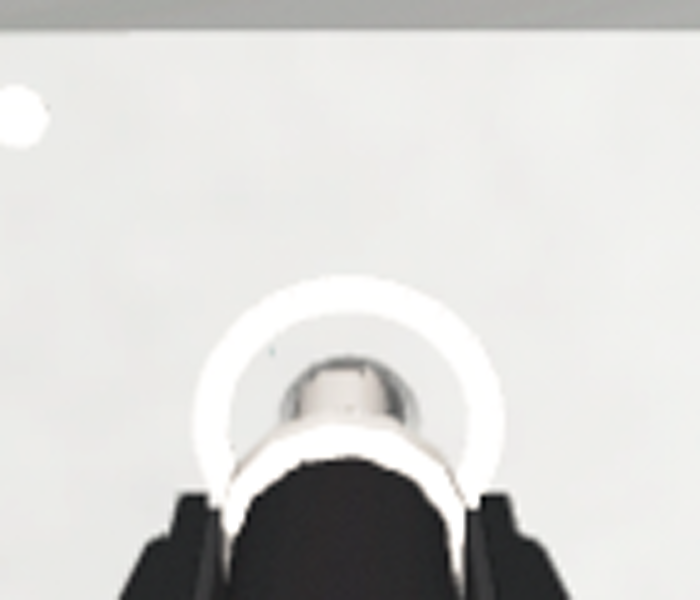

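Call:
{"name": "apply_moves", "arguments": {
  "plan": [
    {"claw":0.01,"tx":0.005,"ty":0.0006,"tz":0,"ax":0,"ay":0,"az":0},
    {"claw":0.01,"tx":0.006,"ty":0,"tz":0,"ax":0,"ay":0,"az":0},
    {"claw":0.01,"tx":0.006,"ty":0,"tz":0,"ax":0,"ay":0,"az":0},
    {"claw":0.01,"tx":0.006,"ty":0,"tz":0,"ax":0,"ay":0,"az":0},
    {"claw":0.01,"tx":0.004,"ty":0,"tz":0,"ax":0,"ay":0,"az":0},
    {"claw":0.01,"tx":0,"ty":0,"tz":0,"ax":0,"ay":0,"az":0}
  ]
}}

```text
clock: 7.75
tcp_pos: [515.2, 307.8, 141.4]
ee_rot: [0.441, 0.553, -0.441, 0.553]
contact_force: [-0.4, -0.6, -0.8]
opening: 23.8
```

Call:
{"name": "apply_moves", "arguments": {
  "plan": [
    {"claw":0.01,"tx":0.003,"ty":0,"tz":0,"ax":0,"ay":0,"az":0},
    {"claw":0.01,"tx":0.002,"ty":0,"tz":0,"ax":0,"ay":0,"az":0},
    {"claw":0.01,"tx":0.0005,"ty":0,"tz":0,"ax":0,"ay":0,"az":0},
    {"claw":0.01,"tx":0,"ty":0,"tz":0,"ax":0,"ay":0,"az":0}
  ]
}}

```text
clock: 8.15
tcp_pos: [515.4, 307.9, 136.6]
ee_rot: [0.441, 0.553, -0.441, 0.553]
contact_force: [0.3, 0.4, -1.3]
opening: 23.7
```

```bash
python3 - <<'E'
from h import *
s=bot.state();im=imaging.get_image("wrist")
cv2.imwrite("pics/w7.png",im)
t=s["tcp_pos"];print(s["clock"],t,s["contact_force"],s["ft_torque"])
E
```

```text
8.15 [515.44826199 307.90784827 136.59878787] [ 0.25487053  0.37885874 -1.33622161] [-0.02608926 -0.07676235 -0.0286988 ]
```

View pics/w7.png

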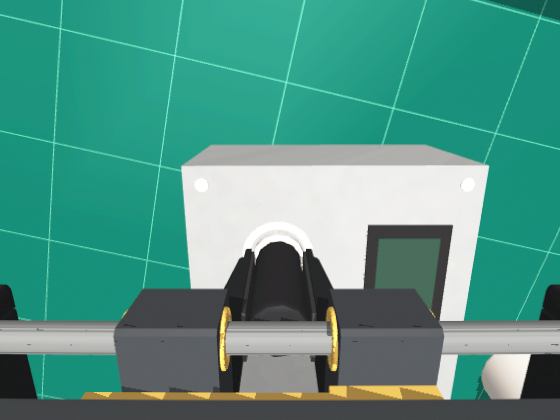

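Call:
{"name": "apply_moves", "arguments": {
  "plan": [
    {"claw":0.01,"tx":0.001,"ty":0,"tz":0,"ax":0,"ay":0,"az":0},
    {"claw":0.01,"tx":0.0005,"ty":0,"tz":0,"ax":0,"ay":0,"az":0},
    {"claw":0.01,"tx":0,"ty":0,"tz":0,"ax":0,"ay":0,"az":0}
  ]
}}

```text
clock: 8.5
tcp_pos: [515.6, 308.0, 135.7]
ee_rot: [0.441, 0.553, -0.441, 0.553]
contact_force: [-0.9, -0.5, 4.6]
opening: 23.7
```

Call:
{"name": "apply_moves", "arguments": {
  "plan": [
    {"claw":0.03,"tx":0,"ty":0,"tz":0,"ax":0,"ay":0,"az":0},
    {"claw":0.06,"tx":0,"ty":0,"tz":0,"ax":0,"ay":0,"az":0},
    {"claw":0.06,"tx":0,"ty":0,"tz":0,"ax":0,"ay":0,"az":0},
    {"claw":0.06,"tx":0,"ty":0,"tz":0,"ax":0,"ay":0,"az":0},
    {"claw":0.06,"tx":-0.02,"ty":0,"tz":0,"ax":0,"ay":0,"az":0},
    {"claw":0.07,"tx":-0.035,"ty":0,"tz":0,"ax":0,"ay":0,"az":0},
    {"claw":0.08,"tx":-0.04,"ty":0,"tz":0,"ax":0,"ay":0,"az":0},
    {"claw":0.08,"tx":-0.025,"ty":0,"tz":0,"ax":0,"ay":0,"az":0},
    {"claw":0.08,"tx":0,"ty":0,"tz":0,"ax":0,"ay":0,"az":0},
    {"claw":0.08,"tx":0,"ty":0,"tz":0,"ax":0,"ay":0,"az":0}
  ]
}}

```text
clock: 9.5
tcp_pos: [515.3, 307.8, 255.0]
ee_rot: [0.441, 0.553, -0.441, 0.553]
contact_force: [-0.3, -0.9, -1.2]
opening: 80.1
```

```bash
python3 - <<'E'
from h import *
s=bot.state();im=imaging.get_image("wrist");np.save("s8.npy",s,allow_pickle=True)
cv2.imwrite("pics/w8.png",im);cv2.imwrite("pics/top8.png",imaging.get_image("top"))
t=s["tcp_pos"];print(s["clock"],t,s["contact_force"],s["opening"])
S=[532.5,-248.7]; print(togo(s,[*S,249],-.342))
E
```

```text
9.5 [515.30745856 307.83931558 255.01412186] [-0.28538232 -0.86820774 -1.22108993] 80.14837055416577
('ax 0.566', 'shift in present tool axes', array([-0.    , -0.1069,  0.5465]))
```

View pics/w8.png

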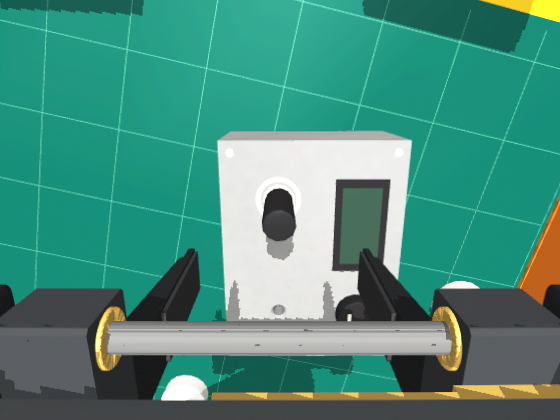

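Call:
{"name": "apply_moves", "arguments": {
  "plan": [
    {"claw":0.08,"tx":0,"ty":-0.004,"tz":0.02,"ax":0.06,"ay":0,"az":0},
    {"claw":0.08,"tx":0,"ty":0,"tz":0,"ax":0.12,"ay":0,"az":0},
    {"claw":0.08,"tx":0,"ty":0,"tz":0,"ax":0.14,"ay":0,"az":0},
    {"claw":0.08,"tx":0,"ty":0,"tz":0,"ax":0.14,"ay":0,"az":0},
    {"claw":0.08,"tx":0,"ty":0,"tz":0,"ax":0.106,"ay":0,"az":0},
    {"claw":0.08,"tx":0,"ty":0,"tz":0,"ax":0,"ay":0,"az":0}
  ]
}}

```text
clock: 10.2
tcp_pos: [515.7, 287.4, 253.8]
ee_rot: [-0.577, -0.407, 0.579, -0.407]
contact_force: [-0.5, -0.8, -0.2]
opening: 79.8
```

```bash
python3 - <<'E'
from h import *
s=bot.state()
im=cv2.imread("pics/w8.png");cv2.imwrite("pics/w8c.png",cv2.resize(im[160:325,210:350],None,fx=4,fy=4,interpolation=cv2.INTER_CUBIC)[:600])
S=[532.5,-248.7]; print(s["tcp_pos"],togo(s,[*S,249],-.342))
E
```

```text
[515.74681949 287.36217027 253.77638352] ('ax -0.002', 'shift in present tool axes', array([-0.0008,  0.1964,  0.4991]))
```

View pics/w8c.png

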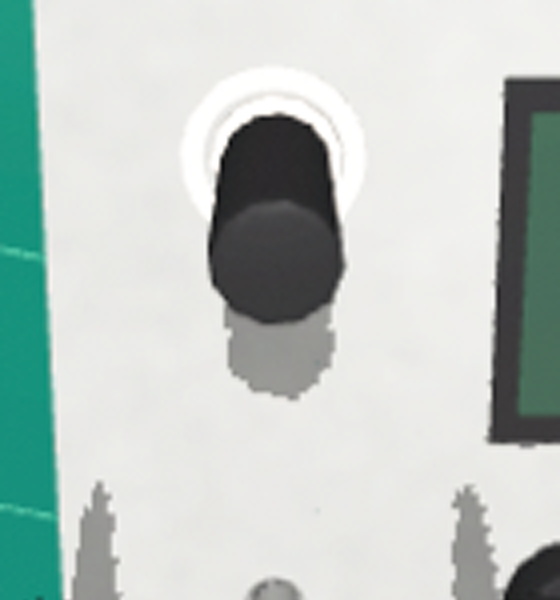

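Call:
{"name": "apply_moves", "arguments": {
  "plan": [
    {"claw":0.08,"tx":0,"ty":0.008,"tz":0.02,"ax":0,"ay":0,"az":0},
    {"claw":0.08,"tx":0,"ty":0.016,"tz":0.04,"ax":0,"ay":0,"az":0},
    {"claw":0.08,"tx":0,"ty":0.016,"tz":0.04,"ax":0,"ay":0,"az":0},
    {"claw":0.08,"tx":0,"ty":0.016,"tz":0.04,"ax":0,"ay":0,"az":0},
    {"claw":0.08,"tx":0,"ty":0.016,"tz":0.04,"ax":0,"ay":0,"az":0},
    {"claw":0.08,"tx":0,"ty":0.016,"tz":0.04,"ax":0,"ay":0,"az":0},
    {"claw":0.08,"tx":0,"ty":0.016,"tz":0.04,"ax":0,"ay":0,"az":0},
    {"claw":0.08,"tx":0,"ty":0.016,"tz":0.04,"ax":0,"ay":0,"az":0},
    {"claw":0.08,"tx":0,"ty":0.016,"tz":0.04,"ax":0,"ay":0,"az":0},
    {"claw":0.08,"tx":0,"ty":0.016,"tz":0.04,"ax":0,"ay":0,"az":0},
    {"claw":0.08,"tx":0,"ty":0.016,"tz":0.04,"ax":0,"ay":0,"az":0},
    {"claw":0.08,"tx":0,"ty":0.016,"tz":0.04,"ax":0,"ay":0,"az":0},
    {"claw":0.08,"tx":0.015,"ty":0.012,"tz":0.039,"ax":0,"ay":0,"az":0},
    {"claw":0.08,"tx":0,"ty":0,"tz":0,"ax":0,"ay":0,"az":0},
    {"claw":0.08,"tx":0,"ty":0,"tz":0,"ax":0,"ay":0,"az":0}
  ]
}}

```text
clock: 11.7
tcp_pos: [532.8, -248.7, 239.0]
ee_rot: [-0.577, -0.409, 0.578, -0.407]
contact_force: [0.2, 0.3, 0.4]
opening: 79.9
```

```bash
python3 - <<'E'
from h import *
s=bot.state();im=imaging.get_image("wrist");np.save("s9.npy",s,allow_pickle=True)
cv2.imwrite("pics/w9.png",im);cv2.imwrite("pics/w9c.png",cv2.resize(im[130:290,210:350],None,fx=3.7,fy=3.7,interpolation=cv2.INTER_CUBIC))
t=s["tcp_pos"];print(s["clock"],t,s["contact_force"],s["opening"],proj("wrist",[[t[0],t[1],126]],s))
E
```

```text
11.7 [ 532.76979138 -248.71214438  238.97661241] [0.20842273 0.30128411 0.38606035] 79.85484807490555 [[277.53543006 216.69497443]]
```

View pics/w9c.png

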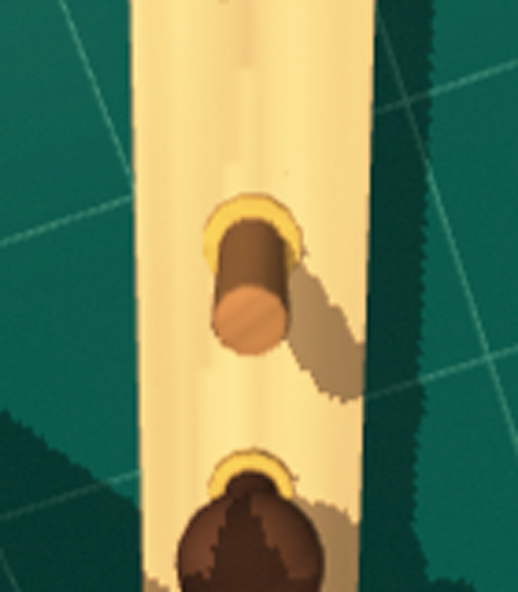

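Call:
{"name": "apply_moves", "arguments": {
  "force": 40,
  "plan": [
    {"claw":0.07,"tx":0.03,"ty":0,"tz":0,"ax":0,"ay":0,"az":0},
    {"claw":0.06,"tx":0.035,"ty":0,"tz":0,"ax":0,"ay":0,"az":0},
    {"claw":0.05,"tx":0.035,"ty":0,"tz":0,"ax":0,"ay":0,"az":0},
    {"claw":0.05,"tx":0.025,"ty":0,"tz":0,"ax":0,"ay":0,"az":0},
    {"claw":0.05,"tx":0.012,"ty":0,"tz":0,"ax":0,"ay":0,"az":0},
    {"claw":0.05,"tx":0,"ty":0,"tz":0,"ax":0,"ay":0,"az":0},
    {"claw":0.03,"tx":0,"ty":0,"tz":0,"ax":0,"ay":0,"az":0},
    {"claw":0.01,"tx":0,"ty":0,"tz":0,"ax":0,"ay":0,"az":0},
    {"claw":0.005,"tx":0,"ty":0,"tz":0,"ax":0,"ay":0,"az":0},
    {"claw":0.005,"tx":0,"ty":0,"tz":0,"ax":0,"ay":0,"az":0},
    {"claw":0.005,"tx":0,"ty":0,"tz":0,"ax":0,"ay":0,"az":0}
  ]
}}

```text
clock: 12.85
tcp_pos: [533.4, -248.4, 103.6]
ee_rot: [0.578, 0.407, -0.578, 0.408]
contact_force: [0.0, 0.1, 2.6]
opening: 15.5
```

```bash
python3 - <<'E'
from h import *
s=bot.state();im=imaging.get_image("wrist")
cv2.imwrite("pics/w10.png",im)
t=s["tcp_pos"];print(s["clock"],t,s["contact_force"],s["opening"])
# aperture from w8
s8=np.load("s8.npy",allow_pickle=True).item()
print(onz("wrist",[[279,310]],90,s8), loc([515.4,307.9,.2235],(0,-110)))
E
```

```text
12.85 [ 533.35021353 -248.4045075   103.56228397] [0.01513592 0.13507234 2.63817194] 15.470588598575954
[[541.2776176 201.2831158  90.       ]] [539.78083126 200.63595632]
```

View pics/w10.png

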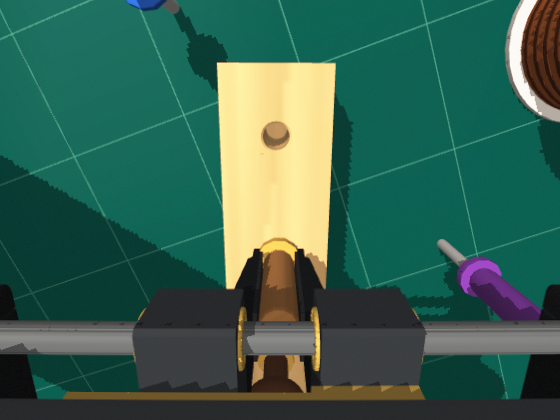

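Call:
{"name": "apply_moves", "arguments": {
  "plan": [
    {"claw":0.005,"tx":-0.01,"ty":0,"tz":0,"ax":0,"ay":0,"az":0},
    {"claw":0.005,"tx":-0.03,"ty":0,"tz":0,"ax":0,"ay":0,"az":0},
    {"claw":0.005,"tx":-0.04,"ty":0,"tz":0,"ax":0,"ay":0,"az":0},
    {"claw":0.005,"tx":-0.04,"ty":0,"tz":0,"ax":0,"ay":0,"az":0},
    {"claw":0.005,"tx":-0.03,"ty":-0.007,"tz":-0.02,"ax":0,"ay":0,"az":0},
    {"claw":0.005,"tx":0,"ty":-0.0135,"tz":-0.04,"ax":0,"ay":0,"az":0},
    {"claw":0.005,"tx":0,"ty":-0.0135,"tz":-0.04,"ax":0,"ay":0,"az":0},
    {"claw":0.005,"tx":0,"ty":-0.0135,"tz":-0.04,"ax":0,"ay":0,"az":0},
    {"claw":0.005,"tx":0,"ty":-0.0135,"tz":-0.04,"ax":0,"ay":0,"az":0},
    {"claw":0.005,"tx":0,"ty":-0.0135,"tz":-0.04,"ax":0,"ay":0,"az":0},
    {"claw":0.005,"tx":0,"ty":-0.0135,"tz":-0.04,"ax":0,"ay":0,"az":0},
    {"claw":0.005,"tx":0,"ty":-0.0135,"tz":-0.04,"ax":0,"ay":0,"az":0},
    {"claw":0.005,"tx":0,"ty":-0.0135,"tz":-0.04,"ax":0,"ay":0,"az":0},
    {"claw":0.005,"tx":0,"ty":-0.0135,"tz":-0.04,"ax":0,"ay":0,"az":0},
    {"claw":0.005,"tx":0,"ty":-0.0155,"tz":-0.045,"ax":-0.06,"ay":0,"az":0},
    {"claw":0.005,"tx":0,"ty":0,"tz":0,"ax":-0.12,"ay":0,"az":0},
    {"claw":0.005,"tx":0,"ty":0,"tz":0,"ax":-0.14,"ay":0,"az":0},
    {"claw":0.005,"tx":0,"ty":0,"tz":0,"ax":-0.14,"ay":0,"az":0},
    {"claw":0.005,"tx":0,"ty":0,"tz":0,"ax":-0.106,"ay":0,"az":0},
    {"claw":0.005,"tx":0,"ty":0,"tz":0,"ax":0,"ay":0,"az":0}
  ]
}}

```text
clock: 14.9
tcp_pos: [540.0, 200.4, 253.6]
ee_rot: [0.441, 0.553, -0.441, 0.553]
contact_force: [-0.3, -0.4, -0.7]
opening: 15.8
```

Call:
{"name": "apply_moves", "arguments": {
  "plan": [
    {"claw":0.005,"tx":0,"ty":0,"tz":0,"ax":0,"ay":0,"az":0},
    {"claw":0.005,"tx":0,"ty":0,"tz":0,"ax":0,"ay":0,"az":0}
  ]
}}

```text
clock: 15.1
tcp_pos: [540.1, 200.3, 253.3]
ee_rot: [0.442, 0.552, -0.442, 0.552]
contact_force: [0.1, 0.2, -0.6]
opening: 15.7
```

```bash
python3 - <<'E'
from h import *
s=bot.state();im=imaging.get_image("wrist");np.save("s11.npy",s,allow_pickle=True)
cv2.imwrite("pics/w11.png",im);cv2.imwrite("pics/w11c.png",cv2.resize(im[160:260,220:340],None,fx=6,fy=6,interpolation=cv2.INTER_CUBIC))
t=s["tcp_pos"];print(s["clock"],t,s["contact_force"],s["opening"],proj("wrist",[[t[0],t[1],t[2]-93.6],[t[0],t[1],90]],s))
E
```

```text
15.1 [540.12269412 200.31542215 253.3184019 ] [ 0.12956749  0.24870021 -0.57372446] 15.65997812589959 [[277.01776299 224.77250686]
 [277.24728543 198.03566921]]
```

View pics/w11.png

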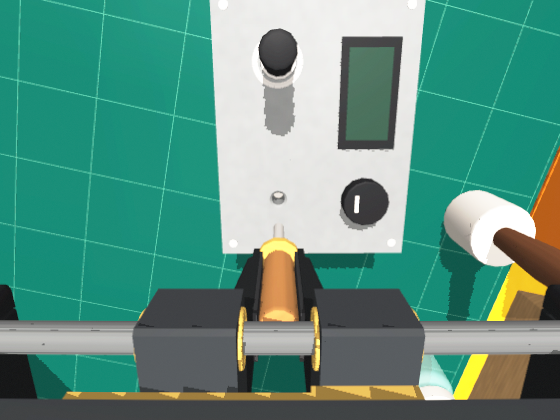

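View pics/w11c.png

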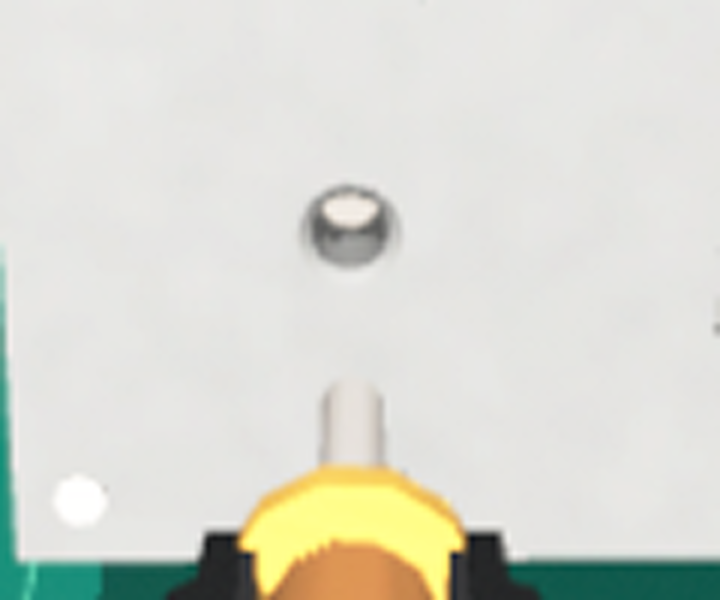

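Call:
{"name": "apply_moves", "arguments": {
  "plan": [
    {"claw":0.005,"tx":0.015,"ty":0,"tz":-0.001,"ax":0,"ay":0,"az":0},
    {"claw":0.005,"tx":0.02,"ty":0,"tz":0,"ax":0,"ay":0,"az":0},
    {"claw":0.005,"tx":0.018,"ty":0,"tz":0,"ax":0,"ay":0,"az":0},
    {"claw":0.005,"tx":0.008,"ty":0,"tz":0,"ax":0,"ay":0,"az":0},
    {"claw":0.005,"tx":0,"ty":0,"tz":0,"ax":0,"ay":0,"az":0},
    {"claw":0.005,"tx":0,"ty":0,"tz":0,"ax":0,"ay":0,"az":0}
  ]
}}

```text
clock: 15.75
tcp_pos: [540.3, 201.4, 192.7]
ee_rot: [0.441, 0.552, -0.441, 0.553]
contact_force: [0.2, -0.4, -0.6]
opening: 15.3
```

```bash
python3 - <<'E'
from h import *
s=bot.state();im=imaging.get_image("wrist");np.save("s12.npy",s,allow_pickle=True)
cv2.imwrite("pics/w12c.png",cv2.resize(im[180:250,240:320],None,fx=9,fy=9,interpolation=cv2.INTER_CUBIC)[:600])
si=imaging.get_image("side");cv2.imwrite("pics/side12c.png",cv2.resize(si[80:200,190:310],None,fx=5,fy=5,interpolation=cv2.INTER_CUBIC)[:600])
t=s["tcp_pos"];print(s["clock"],t,s["contact_force"],s["opening"],proj("wrist",[[t[0],t[1],t[2]-93.6],[t[0],t[1],90]],s))
E
```

```text
15.75 [540.25351664 201.38444338 192.71126506] [ 0.16828516 -0.37796803 -0.63500119] 15.32441228597136 [[276.94129536 224.77243711]
 [276.97327958 220.50304275]]
```

View pics/w12c.png

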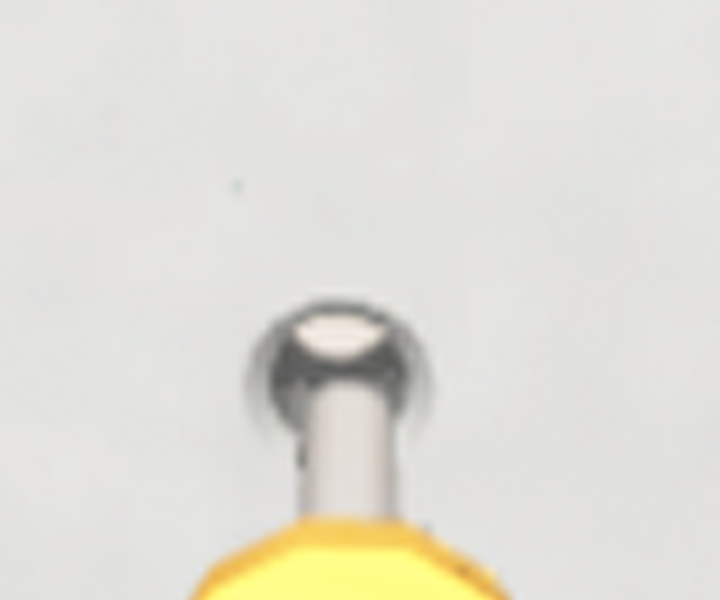

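View pics/side12c.png

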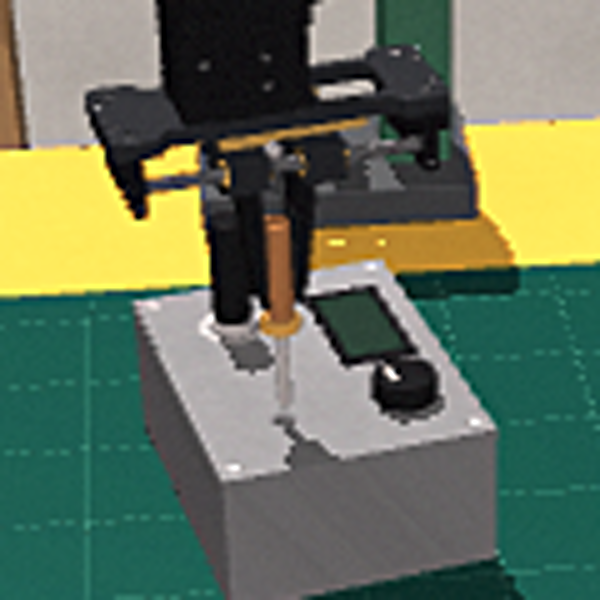

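Call:
{"name": "apply_moves", "arguments": {
  "plan": [
    {"claw":0.005,"tx":0.003,"ty":-0.0007,"tz":-0.0003,"ax":0,"ay":0,"az":0},
    {"claw":0.005,"tx":0.004,"ty":0,"tz":0,"ax":0,"ay":0,"az":0},
    {"claw":0.005,"tx":0.004,"ty":0,"tz":0,"ax":0,"ay":0,"az":0},
    {"claw":0.005,"tx":0.004,"ty":0,"tz":0,"ax":0,"ay":0,"az":0},
    {"claw":0.005,"tx":0.003,"ty":0,"tz":0,"ax":0,"ay":0,"az":0},
    {"claw":0.005,"tx":0,"ty":0,"tz":0,"ax":0,"ay":0,"az":0}
  ]
}}

```text
clock: 16.45
tcp_pos: [539.0, 201.4, 173.6]
ee_rot: [0.441, 0.553, -0.441, 0.553]
contact_force: [-0.1, -0.2, -0.2]
opening: 15.6
```

```bash
python3 - <<'E'
from h import *
s=bot.state();im=imaging.get_image("wrist");np.save("s13.npy",s,allow_pickle=True)
cv2.imwrite("pics/w13c.png",cv2.resize(im[180:250,240:320],None,fx=9,fy=9,interpolation=cv2.INTER_CUBIC)[:600])
t=s["tcp_pos"];print(s["clock"],t,s["contact_force"],s["opening"],s["ft_torque"])
E
```

```text
16.45 [539.0302628  201.43228633 173.55150231] [-0.08824553 -0.21259522 -0.19564593] 15.56683414128902 [-0.05104604 -0.11098509 -0.02061981]
```

View pics/w13c.png

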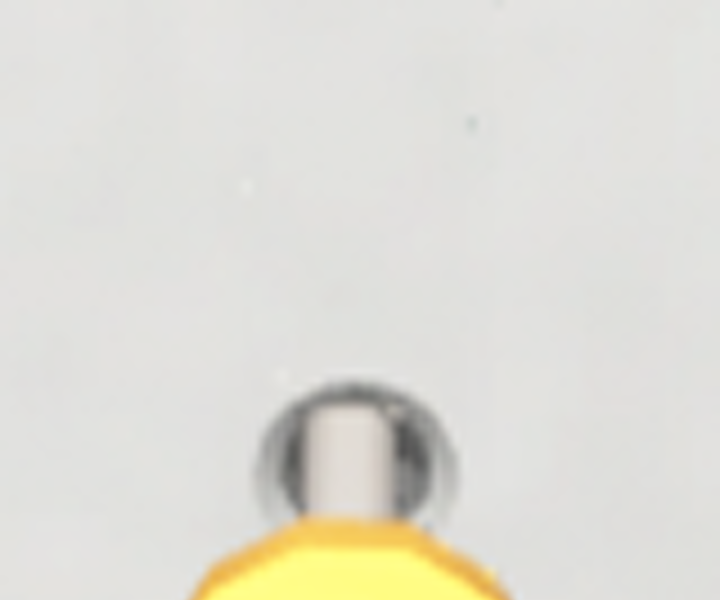

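Call:
{"name": "apply_moves", "arguments": {
  "plan": [
    {"claw":0.005,"tx":0.004,"ty":0.0004,"tz":0,"ax":0,"ay":0,"az":0},
    {"claw":0.005,"tx":0.004,"ty":0,"tz":0,"ax":0,"ay":0,"az":0},
    {"claw":0.005,"tx":0.003,"ty":0,"tz":0,"ax":0,"ay":0,"az":0},
    {"claw":0.005,"tx":0.003,"ty":0,"tz":0,"ax":0,"ay":0,"az":0},
    {"claw":0.005,"tx":0,"ty":0,"tz":0,"ax":0,"ay":0,"az":0}
  ]
}}

```text
clock: 17.0
tcp_pos: [539.5, 201.6, 159.8]
ee_rot: [0.441, 0.553, -0.441, 0.553]
contact_force: [-0.9, -0.5, 1.9]
opening: 15.6
```

Call:
{"name": "apply_moves", "arguments": {
  "plan": [
    {"claw":0.005,"tx":0.002,"ty":0,"tz":0,"ax":0,"ay":0,"az":0},
    {"claw":0.005,"tx":0.002,"ty":0,"tz":0,"ax":0,"ay":0,"az":0},
    {"claw":0.005,"tx":0,"ty":0,"tz":0,"ax":0,"ay":0,"az":0}
  ]
}}

```text
clock: 17.3
tcp_pos: [539.6, 201.6, 156.1]
ee_rot: [0.441, 0.553, -0.441, 0.553]
contact_force: [-0.5, 0.0, 4.3]
opening: 15.5
```

Call:
{"name": "apply_moves", "arguments": {
  "plan": [
    {"claw":0.005,"tx":0.001,"ty":0,"tz":0,"ax":0,"ay":0,"az":0},
    {"claw":0.005,"tx":0,"ty":0,"tz":0,"ax":0,"ay":0,"az":0}
  ]
}}

```text
clock: 17.5
tcp_pos: [539.7, 201.6, 155.4]
ee_rot: [0.441, 0.553, -0.441, 0.553]
contact_force: [-1.4, -0.8, 5.8]
opening: 15.5
```

Call:
{"name": "apply_moves", "arguments": {
  "plan": [
    {"claw":0.005,"tx":0.001,"ty":0,"tz":0,"ax":0,"ay":0,"az":0},
    {"claw":0.005,"tx":0,"ty":0,"tz":0,"ax":0,"ay":0,"az":0},
    {"claw":0.005,"tx":0,"ty":0,"tz":0,"ax":0,"ay":0,"az":0}
  ]
}}

```text
clock: 17.8
tcp_pos: [539.8, 201.6, 155.1]
ee_rot: [0.441, 0.552, -0.441, 0.553]
contact_force: [-3.8, -0.8, 11.6]
opening: 15.3
```

Call:
{"name": "apply_moves", "arguments": {
  "plan": [
    {"claw":0.005,"tx":0,"ty":0,"tz":0,"ax":0,"ay":0,"az":0},
    {"claw":0.005,"tx":0,"ty":0,"tz":0,"ax":0,"ay":0,"az":0},
    {"claw":0.005,"tx":0,"ty":0,"tz":0,"ax":0,"ay":0,"az":0},
    {"claw":0.005,"tx":0,"ty":0,"tz":0,"ax":0,"ay":0,"az":0}
  ]
}}

```text
clock: 18.2
tcp_pos: [539.8, 201.6, 155.1]
ee_rot: [0.441, 0.552, -0.441, 0.553]
contact_force: [-3.5, -0.3, 12.9]
opening: 15.2
```

```bash
python3 - <<'E'
from h import *
s=bot.state();im=imaging.get_image("wrist");cv2.imwrite("pics/w14.png",im)
si=imaging.get_image("side");cv2.imwrite("pics/side14.png",si)
t=s["tcp_pos"];print(s["clock"],t,s["contact_force"],s["opening"],s["ft_torque"])
E
```

```text
18.2 [539.81563073 201.59692661 155.1262121 ] [-3.48464734 -0.34873822 12.94801241] 15.161144065223517 [-0.20206634  0.63578795 -0.04845301]
```

View pics/w14.png

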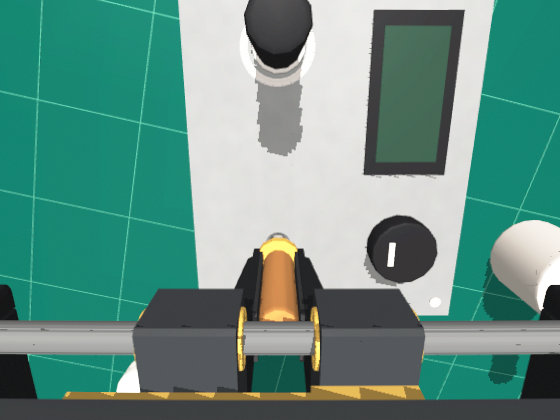

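View pics/side14.png

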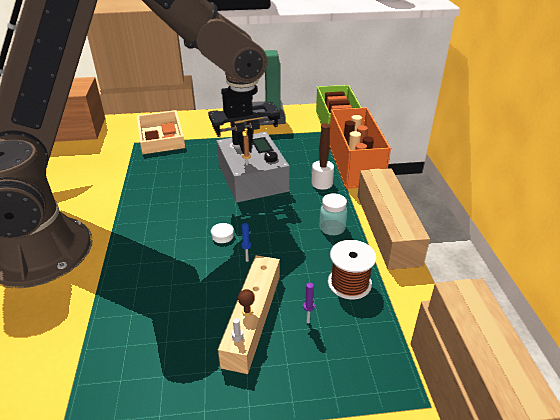

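```bash
python3 -c "
from plant import hand_in,bot
print(hand_in());s=bot.state();print(s['clock'],s['tcp_pos'],s['contact_force'],s['opening'])"
```

```text
the job is handed in; nothing more can be done
None
the job is handed in; nothing more can be done
```

The creasing iron is in the holster and released. The stylus is still gripped, with its tip down the smaller hole holding the reset button. The job is handed in, and it reported no verdict.

**Iron:** I lowered it until its shoulder touched the box top. Contact force rose to about 4.6 N, at the tool height where the shoulder should land. I then opened the fingers and lifted clear, and later wrist pictures show it upright in the ring.

**Stylus and button:**
- I took the wooden stylus with the brass ferrule and left the blue and purple look-alikes alone.
- Resistance was about 4–6 N over the last part of the button's travel, then rose sharply at the stop.
- It held steady at about 12–13 N for at least 0.4 s, with the jaws closed on the handle at 15.2 mm. The tool height matches the button being fully down.
- The button itself can't be seen under the stylus, so "fully down" rests on force and height, not on a picture.

**Bystanders:** in the last side picture, the beveller, punch, tin, spool, mallet and jar look where they were at the start. I judged this by eye and did not measure it.

**Disagreements:**
- The wrist camera read about 1–1.5 mm off compared with the gripped tools. I corrected this by comparing each tool's tip with its hole in the same picture.
- During the final press there was a side force of about 3.5 N along world x, probably the shank or tip rubbing. I left it as it was.

The clock stood at about 18 s of the 64 s allowed.

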